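Run a ring gauge down a cleaned mandrel stud

ROBOT

A 6-joint arm with a two-finger parallel gripper is mounted at the origin on a cart in front of the work surface, level with it; the furniture and walls round the work are solid. World frame = base frame: x ahead of the robot, y to its left, z up, the work surface at z = 0. Lengths are in m, angles in rad, forces in N, time in s.
With the tool pointing down it reaches from about 0.325 to 0.775 m from the base axis. Payload 5.5 kg.
Tool frame: the origin (TCP) lies at the very end of the fingers, on their centre line; the grasp point (between the pads) lies 19 mm behind it; z points along the fingers, y is the line along which they close (so a half turn about z gives the same grasp; the last joint's range is limited). The gripper opens to 88 mm and grips with 3 to 60 N. Pads are 20 mm wide; open, the fingers measure 115 mm over their backs; the gripper's body (75 mm by 178 mm) begins 61 mm behind the grasp point.
Start: joints at [1.141, 0.091, 1.231, -0, 1.82, -0.057], TCP at [0.219, 0.559, 0.223] pointing down, gripper open.
Joint ranges: [-2.87, 2.87], [-0.86, 2.18], [0.17, 2.46], [-1.51, 4.65], [0.06, 2.69], [-2.65, 2.65]. Speed limits (rad/s): [2.57, 2.57, 3.01, 3.14, 3.14, 3.14].

INTERFACE

Orientations are given as a rotation vector (axis times angle).
In Python, from plant import get_obs, imaging, r gives the robot as it stands.
- The arm moves only by the tool step_arm, never from a script. Its argument "increments" is a list of rows, each a list of 5 numbers: the shift along the world's x, y, z in units of 60 mm (1.0 is 60 mm), then the turn about the world's z in units of 6 degrees (1.0 is 6 degrees), then the opening, from -1 (shut) to 1 (fully open). A call has 1 to 5 rows; each row shifts and turns the commanded pose from where the row before left it; what a row does not reach is not made up. A row lasts 1/8 s, in which the tool goes at most 62.5 mm and 10.7 degrees, less where a joint would pass 70% of its speed; a pose out of reach is approached as far as the arm can. A call is refused whole if a number of a shift passes 1 or a number of a turn 1, either way. A call with a gripper value outside its range is refused whole. The fingers move at their own pace and stop on an object; the grip force is fixed at half the most. Time passes only in rows, so rows that do not move let the fingers close. It gives the time, the measured TCP pose, the force, the opening and the grip force at its end, in the units of the state.
- get_obs(): the state, without advancing time (a new reading comes with each control period).
- imaging.capture(name): name is "scene" or "top" or "wrist"; returns a dict with "pixels" (420x560x3 uint8, blue, green, red), "intrinsics" (3x3 intrinsics, pixels), "xyz" and "attitude" of the camera in the world. Camera axes: x right, y down, z forward; pixel columns grow to the right and rows downward; lengths in m; the calibration is good to about 2 mm. The wrist camera is an equidistant fisheye: a pixel r from the principal point sees the ray r / f radians off the axis. A picture is of the moment at which its call begins. There is no depth.
- r.finish_job(): hands the job in; it is judged then, once.
Trained networks look in the newest picture that a camera, given by its name, has taken for a name from the list of things; names that differ only in an ending like _2 or _b are one class to them, and where a whole thing is asked for, a point or a joint stands for the part that bears it (a point fixed in the world has none). Each returns a list of dicts, best first, with "conf" (0 to 1); they miss things now and then, are a little off and sometimes report something else, mostly with a low value. They report only what shows in the picture. A call takes as long as a camera call. They do not tell look-alikes from the thing itself.
- imaging.spot_in(thing, camera): "at" ([column, row] in pixels, amid what is visible of it).
- imaging.outline_of(thing, camera): "pixels" (420x560 bool, what is visible of it) and "at" ([column, row] in pixels, amid what is visible of it).
- imaging.spot_point(thing, camera): "at" ([column, row] in pixels: a listed point, or the origin of a listed thing).
The state is a dict: "time_s": time; "joint_pos": joint angles; "dq": joint speeds; "effort": joint torques, N m; "eef_pos": TCP position; "eef_rot": TCP orientation; "contact_force": force on the tool from outside, world axes, zero at the start; "moment": the same for the moment, N m; "opening": finger opening in m; "grip_force": force on a finger pad.
Only numpy, scipy, OpenCV 4.12 (cv2) and the standard library are available. Lean on these libraries where they do the work, as an engineer would, in place of code of your own. Each camera call takes 0.05 s, during which the arm holds its last target. There are 200 camera calls.

TASK

The mandrel stud has been cleaned of cured resin; prove its thread with the small steel ring gauge. Set the gauge level over the stud and screw it on clockwise until it comes up against the collar clamped on the stud and the resistance rises. Counted from where it is set on, that takes half a turn to nearly one and a half, so if it stiffens well above the collar it is canted; leave it on the collar finger-snug, not forced, let go, and leave the other things where they are.

Things in the scene. Friction and masses are not known exactly. Their poses are not given: they have to be found in the camera images.
- ring_gauge: the smaller of two plain steel knurled rings, 44 mm across, 16 mm high, about 0.16 kg, lying flat; internal right-hand two-start round thread, smallest bore 23.2 mm. Origin on the axis at the underside; z up along the axis. The thread takes hold at any yaw, with 0.8 mm end play; kept level it turns freely (below 0.15 N m) until it meets the collar; canted it jams
- stud: steel stud on a 110 mm square, 14 mm thick aluminium base, fixed. Origin on the stud's axis at the bench; z up the stud. Plain nose 21 mm across from 58 to 70 mm height, its end tapered to 15 mm; below it the thread, 25.6 mm across, right-hand: one clockwise turn seen from above sends the gauge down 10 mm. Set on, the gauge's underside comes to rest 51 to 57 mm up
- stud_top (a point): the centre of the stud's tip, on its axis, 70 mm above the bench
- collar: dark steel clamp collar on the stud, 39 mm across, 11 mm high, fixed. Origin on the axis at its upper face, 43 to 48 mm above the bench, where the gauge's underside comes to bear after 0.5 to 1.4 turns. A turning moment of 0.2 to 0.3 N m there is finger-snug and presses it on with 20 to 30 N; above 0.5 N m is forced. Let go, it stays snug, sunk in by up to 0.8 mm
- large_gauge: bystander: the larger knurled steel ring, 64 mm across, 20 mm high, bore 43 mm, origin at the centre of its underside
- glue_brush: bystander: flat brush with a wooden handle, 184 mm long, 10 mm high, origin at its middle on the bench, length along its y
- tape_roll: bystander, fixed: masking tape roll, 107 mm across, 30 mm high, origin at the centre of its underside
- lam_roller: bystander: laminating roller with a wooden handle, 180 mm long, 21 mm high, origin at its middle on the bench, length along its y
- sanding_block: bystander: dark sanding block 41x20x12 mm, origin at the centre of its underside
Mind the look-alikes: they are no part of the job. What is shaped like the ring_gauge but red is not meant.

How it is judged:
By the outcome, as a careful person would: the job done as asked, in the order asked, and still so for the second after the job is handed in, with the robot touching nothing.
It also fails if it takes over 72 s, if anything falls off the work surface, if the arm or the gripper's body presses on something with over 40 N, if the wrist force passes 120 N, or if a joint passes its speed limit or range.

## Working session

There is one attempt and no reset: what is moved stays moved. The work goes in short steps, Python scripts to look and compute and a tool call to move; the robot and the scene stay as the last step left them, time stands still between calls to the robot, and variables do not carry over. Pictures are saved under pics/ and viewed, at most 10 in all, crops included, and the job is handed in when it is done.

Besides the shell and the picture viewer there is one more tool, called as name([rows], argument=value, ...), one row to a line, values as JSON. step_arm: Moves the arm, as the interface text tells. Its arguments: {"type":"object","properties":{"increments":{"type":"array","items":{"type":"array","items":{"type":"number"}}}},"required":["increments"]}

```bash
mkdir -p pics; ls
cat > h.py <<'E'
import numpy as np, cv2
from scipy.spatial.transform import Rotation as R
from plant import get_obs, imaging, r
def rot(a):
    a=np.array(a,float)
    return a if a.shape==(3,3) else (R.from_quat(a).as_matrix() if a.size==4 else R.from_rotvec(a).as_matrix())
def ray(c,px,fish=False):
    K=np.array(c['intrinsics']); d=np.array([(px[0]-K[0,2])/K[0,0],(px[1]-K[1,2])/K[1,1]])
    if fish:
        t=np.hypot(*d); v=np.r_[d/max(t,1e-9)*np.sin(t),np.cos(t)]
    else: v=np.r_[d,1.]
    return rot(c['attitude'])@v
def at_z(c,px,z,fish=False):
    v=ray(c,px,fish); p=np.array(c['xyz']); return p+v*(z-p[2])/v[2]
E
python3 - <<'E'
from h import *
print(get_obs())
for n in ['scene','top']:
    c=imaging.capture(n); cv2.imwrite(f'pics/{n}0.png',c['pixels']); print(n,c['xyz'],c['attitude'],c['intrinsics'])
    for t,z in [('ring_gauge',0.016),('stud',.05),('collar',.045),('large_gauge',.02),('glue_brush',.01),('tape_roll',.03),('lam_roller',.02),('sanding_block',.012)]:
        for d in imaging.spot_in(t,n): print(t,np.round(d['at'],1),round(d['conf'],2),at_z(c,d['at'],z).round(3))
    for d in imaging.spot_point('stud_top',n): print('top',d['at'],d['conf'],at_z(c,d['at'],.07))
E
```

```text
pics
{'time_s': 0.0, 'joint_pos': array([ 1.14128972e+00,  9.18642728e-02,  1.23191689e+00,  2.28045773e-05,
        1.81980933e+00, -5.67010626e-02]), 'dq': array([-1.76682239e-03,  1.14035219e-04, -3.11805938e-05, -6.70398395e-04,
       -3.20772802e-04,  6.36682386e-05]), 'effort': array([ 4.04199627e-04, -4.46461773e+01, -4.06438100e+01,  6.98575471e-02,
        2.96325597e-02, -1.21772218e-04]), 'eef_pos': array([0.21840286, 0.55850361, 0.22148615]), 'eef_rot': array([-5.82114233e-01, -3.08667815e+00,  3.03707448e-03]), 'contact_force': array([ 0.5150725 , -0.29368975, -0.42672198]), 'moment': array([ 0.01190236,  0.02112761, -0.04100108]), 'grip_force': 0.0, 'opening': 0.08759764625746579}
scene [0.1540238  0.23859103 0.7448841 ] [-1.21920258  2.43124169 -0.82785199] [[383.59340472   0.         280.4148388 ]
 [  0.         383.59340472 212.08356197]
 [  0.           0.           1.        ]]
ring_gauge [331.  243.1] 0.82 [ 0.472 -0.133  0.016]
ring_gauge [261.5 315.6] 0.61 [0.425 0.091 0.016]
stud [191.1 282.1] 0.84 [0.555 0.171 0.05 ]
collar [189.9 271.9] 0.43 [0.58  0.161 0.0
[... 242 characters left out ...]
924 0.16863405 0.07      ]
top [ 0.4917314  -0.0796083   1.24765155] [-2.15662269  2.21612358 -0.07400967] [[527.9883916    0.         282.62933499]
 [  0.         527.9883916  212.609492  ]
 [  0.           0.           1.        ]]
ring_gauge [209.2 268.7] 0.6 [0.45  0.094 0.016]
ring_gauge [300.6 259.5] 0.57 [ 0.465 -0.119  0.016]
stud [179.8 208.2] 0.95 [0.59  0.153 0.05 ]
large_gauge [335.4 193.3] 0.85 [ 0.617 -0.205  0.02 ]
glue_brush [197.7 161.1] 0.68 [0.704 0.117 0.01 ]
tape_roll [296.4 128.3] 0.68 [ 0.771 -0.118  0.03 ]
lam_roller [384.5 238.5] 0.69 [ 0.509 -0.315  0.02 ]
sanding_block [366. 153.] 0.7 [ 0.712 -0.281  0.012]
top [175.2, 210.0] 0.89 [0.58442456 0.15985177 0.07      ]
```

View pics/scene0.png

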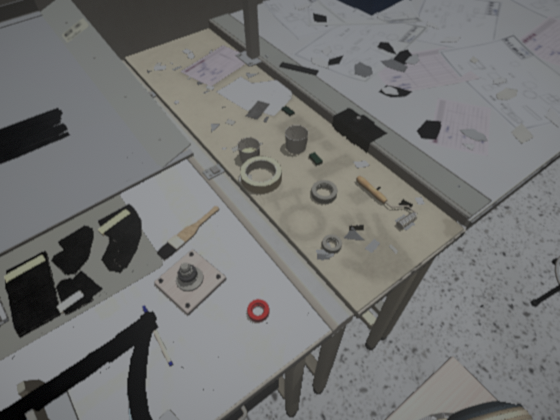

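View pics/top0.png

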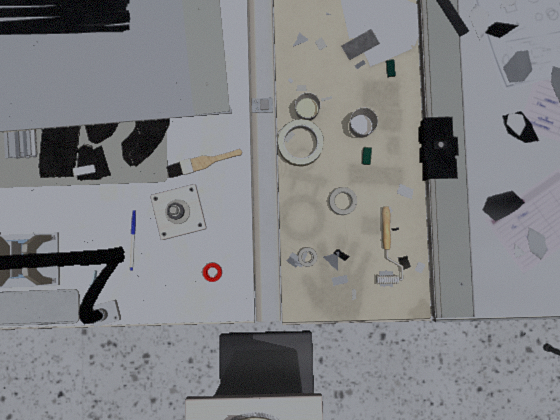

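Candidates for the gauge (top image): steel small ring (307,257), red ring (212,272; excluded by colour), large ring (342,200; too big), tape roll (300,142), cups (307,105)/(361,123). I choose (307,257). Next, a close crop and triangulation.

```bash
cat > a.py <<'E'
from h import *
C={}
for n in ['scene','top']:
    c=imaging.capture(n); C[n]=c
    for t in ['ring_gauge','large_gauge','stud','collar','tape_roll']:
        for d in imaging.outline_of(t,n):
            m=d['pixels'].astype(np.uint8); ys,xs=np.nonzero(m)
            if len(xs)<10: continue
            cn=max(cv2.findContours(m,0,1)[0],key=len).reshape(-1,2)
            e=cv2.fitEllipse(cn) if len(cn)>4 else None
            print(n,t,round(d['conf'],2),np.round(d['at'],1),'bbox',xs.min(),xs.max(),ys.min(),ys.max(),'ell',np.round(e[0],1),np.round(e[1],1))
    for t in ['ring_gauge','stud_top','collar','stud']:
        for d in imaging.spot_point(t,n): print(n,'pt',t,np.round(d['at'],1),round(d['conf'],2))
def crop(c,x,y,w=40,h=30): return cv2.resize(c['pixels'][y-h:y+h,x-w:x+w],None,fx=5,fy=5,interpolation=cv2.INTER_CUBIC)
s,t=C['scene'],C['top']
im=np.vstack([np.hstack([crop(s,332,243),crop(t,307,257)]),np.hstack([crop(s,187,272),crop(t,177,210)])])
cv2.imwrite('pics/crop1.png',im)
E
python3 a.py
```

```text
scene ring_gauge 0.91 [257.4 305.2] bbox 248 269 300 322 ell [258.2 310.9] [21.  22.4]
scene ring_gauge 0.61 [330.4 242.7] bbox 322 341 235 254 ell [331.5 244. ] [18.6 19.6]
scene large_gauge 0.74 [321.5 187.5] bbox 311 336 180 203 ell [323.6 191.4] [22.7 25.5]
scene stud 0.57 [192.1 279.6] bbox 154 225 251 314 ell [189.6 281.8] [52.7 63.2]
scene collar 0.49 [188.1 275. ] bbox 178 196 265 282 ell [187.1 273.4] [17.  17.5]
scene tape_roll 0.73 [261.  166.1] bbox 239 281 157 194 ell [260.3 175.1] [37.7 42.4]
scene pt ring_gauge [331.9 249.2] 0.84
scene pt ring_gauge [258.8 311.7] 0.65
scene pt stud_top [187.1 265.5] 0.74
scene pt collar [187.6 269.8] 0.43
scene pt stud [192.4 278.6] 0.85
scene pt stud [185.  264.5] 0.18
top ring_gauge 0.6 [309.6 251.4] bbox 298 316 247 266 ell [307.  256.4] [17.9 18.7]
top ring_gauge 0.59 [207.3 270.9] bbox 203 221 263 281 ell [212.1 271.9] [18.2 18.9]
top large_gauge 0.76 [341.2 193.4] bbox 329 356 187 214 ell [342.5 200.5] [27.1 27.3]
top stud 0.72 [176.9 209.3] bbox 151 205 184 239 ell [177.8 211.5] [53.3 54.3]
top stud 0.46 [196.1 162. ] bbox 166 240 149 177 ell [192.4 164.7] [13.4 85.4]
top collar 0.46 [179.4 213.9] bbox 167 183 203 218 ell [175.  210.4] [14.2 15.4]
top pt ring_gauge [387.3 246.5] 0.7
top pt ring_gauge [213.2 269. ] 0.6
top pt ring_gauge [177.6 209.4] 0.57
top pt ring_gauge [307.1 253.9] 0.56
top pt stud_top [172.6 212.9] 0.8
top pt collar [175.1 209.6] 0.64
top pt collar [176.4 207.3] 0.41
top pt stud [180.1 208.6] 0.81
```

View pics/crop1.png

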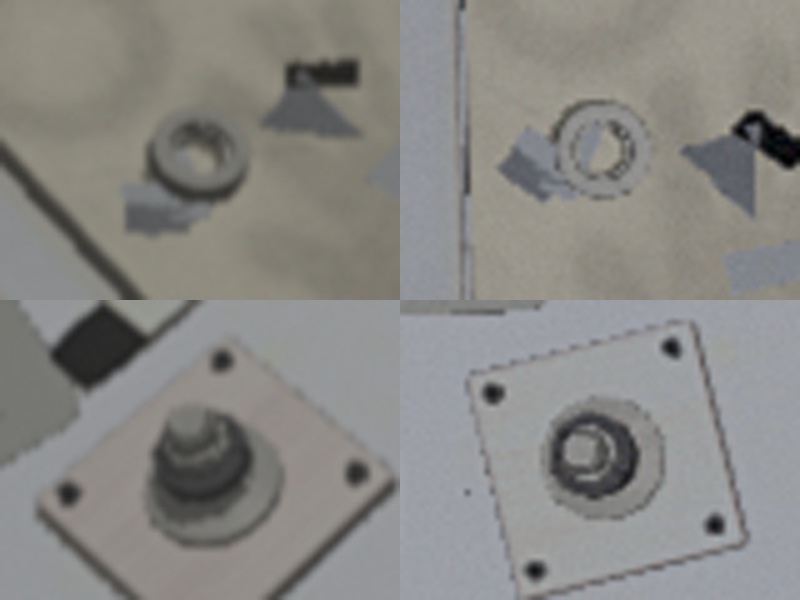

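The crop shows a plain steel, threaded small ring: scene about (331.5,242.5), top (307,256.6). The stud tip is at scene (184.4,266.4), top (173.6,210).

Run:
```python
from h import *
S=imaging.capture('scene');T=imaging.capture('top')
def tri(a,b):
    A=np.zeros((3,3));y=np.zeros(3);P=[]
    for c,px in((S,a),(T,b)):
        v=ray(c,px);v/=np.linalg.norm(v);M=np.eye(3)-np.outer(v,v);A+=M;y+=M@np.array(c['xyz'])
    return np.linalg.solve(A,y)
for n,a,b,z in [('ring',(331.5,242.3),(307,256.6),.016),('tip',(184.4,266.4),(173.6,210.0),.07),('red',(257.9,309.5),(212,272),.016),('large',(323.6,189.5),(342.3,200.5),.02)]:
    print(n,tri(a,b).round(4),at_z(S,a,z).round(4),at_z(T,b,z).round(4))
# base-plate corner holes in top/scene crops, z=.014
hs=[(147+222/5,242+60/5),(147+357/5,242+172/5),(147+68/5,242+192/5)]
print([at_z(S,h,.014).round(4) for h in hs])
ht=[(137+92/5,180+93/5),(137+271/5,180+47/5),(137+135/5,180+270/5),(137+314/5,180+224/5)]
q=[at_z(T,h,.014).round(4) for h in ht];print(q,np.mean(q,0))
o=get_obs();print(o['time_s'],R.from_rotvec(o['eef_rot']).as_matrix().round(3))
```

```text
ring [ 0.4716 -0.1341  0.0181] [ 0.4725 -0.1352  0.016 ] [ 0.4717 -0.1341  0.016 ]
tip [0.5855 0.1656 0.0643] [0.5826 0.1671 0.07  ] [0.5845 0.1634 0.07  ]
red [0.4419 0.0883 0.01  ] [0.4396 0.0896 0.016 ] [0.4421 0.0874 0.016 ]
large [ 0.5997 -0.2199  0.0229] [ 0.6015 -0.2217  0.02  ] [ 0.6    -0.2202  0.02  ]
[array([0.637 , 0.1337, 0.014 ]), array([0.5526, 0.1144, 0.014 ]), array([0.6181, 0.2178, 0.014 ])]
[array([0.6169, 0.2173, 0.014 ]), array([0.6363, 0.133 , 0.014 ]), array([0.5333, 0.1982, 0.014 ]), array([0.5526, 0.1142, 0.014 ])] [0.584775 0.165675 0.014   ]
2.1 [[-0.931  0.364 -0.   ]
 [ 0.364  0.931  0.   ]
 [ 0.     0.    -1.   ]]
```

step_arm([
  [0.35,-0.96,0,-0.4,1],
  [0.35,-0.96,0,-0.4,1],
  [0.35,-0.96,0,-0.4,1],
  [0.35,-0.96,0,-0.4,1],
  [0.35,-0.96,0,-0.4,1],
])

```text
time_s: 2.72
eef_pos: [0.3238, 0.269, 0.2228]
eef_rot: [0.903, 3.008, 0.001]
contact_force: [0.3, 0.4, 0.0]
opening: 0.0877
grip_force: 0.0
```

step_arm([
  [0.35,-0.96,0,-0.4,1],
  [0.35,-0.96,0,-0.4,1],
  [0.35,-0.96,0,-0.4,1],
  [0.35,-0.96,0,-0.4,1],
  [0.35,-0.96,0,-0.4,1],
])

```text
time_s: 3.35
eef_pos: [0.4289, -0.0192, 0.223]
eef_rot: [1.213, 2.897, 0.001]
contact_force: [0.2, 0.3, 0.3]
opening: 0.0879
grip_force: 0.0
```

step_arm([
  [0.35,-0.96,-0.5,-0.5,1],
  [0.35,-0.96,-0.5,-0.5,1],
  [0,0,-0.5,0,1],
  [0,0,0,0,1],
])

```text
time_s: 3.85
eef_pos: [0.4655, -0.1228, 0.135]
eef_rot: [-1.361, -2.825, 0.001]
contact_force: [-0.9, 0.2, 0.5]
opening: 0.0882
grip_force: 0.0
```

```bash
cat > w.py <<'E'
import sys
from h import *
o=get_obs();print(o['time_s'],o['eef_pos'].round(4),o['joint_pos'].round(3))
c=imaging.capture('wrist');cv2.imwrite(f'pics/{sys.argv[1]}.png',c['pixels']);print(c['xyz'],c['intrinsics'][0],c['intrinsics'][1])
m=rot(c['attitude']);print(m.round(3), rot(o['eef_rot']).round(3))
for n in sys.argv[2:]:
    n,z=n.split(':');z=float(z)
    f=imaging.spot_point if n=='stud_top' else imaging.outline_of
    for d in f(n,'wrist'):
        p=np.array(d['at'])
        if 'pixels' in d:
            ys,xs=np.nonzero(d['pixels']); cn=max(cv2.findContours(d['pixels'].astype(np.uint8),0,1)[0],key=len).reshape(-1,2)
            W=np.array([at_z(c,q,z,True)[:2] for q in cn]); (cx,cy),rr=cv2.minEnclosingCircle((W*1000).astype(np.float32)); print(n,round(d['conf'],2),p,'circle mm',cx,cy,rr,'bbox',xs.min(),xs.max(),ys.min(),ys.max())
        else: print(n,round(d['conf'],2),p,at_z(c,p,z,True).round(4))
E
python3 w.py wr1 ring_gauge:0.016
```

```text
3.85 [ 0.4655 -0.1228  0.135 ] [-0.329 -0.226  1.689  0.     1.685 -1.002]
[ 0.41841261 -0.06252752  0.29831512] [325.1922621    0.         281.82507508] [  0.         325.1922621  210.43941641]
[[ 0.782  0.6    0.169]
 [ 0.623 -0.751 -0.218]
 [-0.004  0.276 -0.961]] [[-0.623  0.782 -0.005]
 [ 0.782  0.623  0.002]
 [ 0.005 -0.003 -1.   ]]
ring_gauge 0.89 [284.3 225.7] circle mm 470.46954345703125 -134.29991149902344 24.069292068481445 bbox 254 303 193 243
ring_gauge 0.59 [402.1  26.9] circle mm 440.64056396484375 85.65876770019531 25.191856384277344 bbox 380 428 0 39
```

View pics/wr1.png

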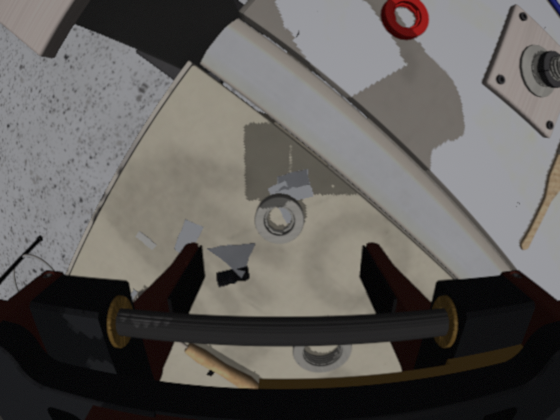

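step_arm([
  [0.09,-0.19,-0.6,0,1],
  [0,0,-0.6,0,1],
  [0,0,-0.4,0,1],
  [0,0,0,0,1],
])

```text
time_s: 4.45
eef_pos: [0.4722, -0.1332, 0.0418]
eef_rot: [-1.359, -2.831, 0.0]
contact_force: [-0.0, 0.2, 0.7]
opening: 0.0875
grip_force: 0.0
```

step_arm([
  [-0.02,-0.02,-0.3,0,1],
  [0,0,-0.2,0,1],
  [0,0,-0.1,0,1],
  [0,0,0,0,1],
])

```text
time_s: 4.95
eef_pos: [0.4713, -0.1353, 0.0058]
eef_rot: [1.361, 2.831, 0.0]
contact_force: [0.4, 0.8, 0.7]
opening: 0.088
grip_force: 0.0
```

step_arm([
  [0,0,-0.04,0,-1],
  [0,0,0,0,-1],
  [0,0,0,0,-1],
  [0,0,0,0,-1],
])

```text
time_s: 5.45
eef_pos: [0.4723, -0.1363, 0.0053]
eef_rot: [1.36, 2.828, -0.001]
contact_force: [-2.4, -1.4, 7.5]
opening: 0.0515
grip_force: 4.0
```

step_arm([
  [0,0,0,0,-1],
  [0,0,0,0,-1],
  [0,0,0,0,-1],
])

```text
time_s: 5.82
eef_pos: [0.4723, -0.1363, 0.0053]
eef_rot: [1.36, 2.828, -0.001]
contact_force: [-2.8, -0.0, 8.4]
opening: 0.0433
grip_force: 30.8
```

step_arm([
  [0,0,0.03,0,0.5],
  [0,0,0,0,0.5],
  [0,0,0,0,0.5],
  [0,0,0,1,0.5],
  [0,0,0,1,0.5],
])

```text
time_s: 6.45
eef_pos: [0.4714, -0.1354, 0.0054]
eef_rot: [1.053, 2.959, -0.0]
contact_force: [-0.4, 1.0, 4.7]
opening: 0.0661
grip_force: 1.6
```

step_arm([
  [0,0,0,1,0.5],
  [0,0,0,1,0.5],
  [0,0,0,1,0.5],
  [0,0,0,1,0.5],
  [0,0,0,1,0.5],
])

```text
time_s: 7.08
eef_pos: [0.4715, -0.1354, 0.0054]
eef_rot: [0.251, 3.131, -0.0]
contact_force: [0.5, 0.5, 3.3]
opening: 0.0656
grip_force: 1.5
```

step_arm([
  [0,0,0,1,0.5],
  [0,0,0,1,0.5],
  [0,0,0,1,0.5],
  [0,0,0,1,0.5],
  [0,0,0,1,0.5],
])

```text
time_s: 7.7
eef_pos: [0.4715, -0.1353, 0.0053]
eef_rot: [-0.568, 3.089, -0.0]
contact_force: [0.3, 0.2, 3.4]
opening: 0.0658
grip_force: 1.5
```

step_arm([
  [0,0,0,1,0.5],
  [0,0,0,1,0.5],
  [0,0,0,1,0.5],
  [0,0,0,0,0.5],
  [0,0,0,0,0.5],
])

```text
time_s: 8.32
eef_pos: [0.4712, -0.1354, 0.0053]
eef_rot: [-1.037, 2.966, -0.001]
contact_force: [-0.9, -0.0, 4.4]
opening: 0.0662
grip_force: 2.3
```

step_arm([
  [0,0,0.03,0,-1],
  [0,0,0,0,-1],
  [0,0,0,0,-1],
  [0,0,0,0,-1],
  [0,0,0,0,-1],
])

```text
time_s: 8.95
eef_pos: [0.4709, -0.1352, 0.0065]
eef_rot: [1.039, -2.964, -0.001]
contact_force: [0.1, 0.3, -1.1]
opening: 0.0433
grip_force: 30.0
```

step_arm([
  [0,0,0.4,0,-1],
  [0,0,0.8,0,-1],
  [0,0,0.6,0,-1],
  [0,0,0,0,-1],
])

```text
time_s: 9.45
eef_pos: [0.4729, -0.1359, 0.1181]
eef_rot: [-1.038, 2.96, -0.006]
contact_force: [-0.1, -0.1, -1.9]
opening: 0.0438
grip_force: 30.0
```

step_arm([
  [0.31,0.82,0,0.8,-1],
  [0.31,0.82,0,0.8,-1],
  [0.31,0.82,0,0.8,-1],
  [0.31,0.82,0,0.8,-1],
  [0.31,0.82,0,0.8,-1],
])

```text
time_s: 10.07
eef_pos: [0.5637, 0.1123, 0.1121]
eef_rot: [1.635, -2.679, -0.002]
contact_force: [0.4, 0.5, -1.0]
opening: 0.0435
grip_force: 30.0
```

step_arm([
  [0.2,0.6,0,0.8,-1],
  [0.15,0.25,0,0.4,-1],
  [0,0,0,0,-1],
  [0,0,0,0,-1],
])

```text
time_s: 10.58
eef_pos: [0.5849, 0.1604, 0.1142]
eef_rot: [1.795, -2.577, 0.0]
contact_force: [1.2, -0.4, -0.8]
opening: 0.0432
grip_force: 30.0
```

```bash
python3 w.py wr2 stud_top:0.07 collar:0.046 stud:0.014 ring_gauge:0.1
```

```text
10.575 [0.5849 0.1604 0.1142] [ 2.120e-01  1.150e-01  1.397e+00 -1.000e-03  1.631e+00 -2.576e+00]
[0.55829257 0.08919196 0.27727196] [325.1922621    0.         281.82507508] [  0.         325.1922621  210.43941641]
[[-0.938  0.334  0.095]
 [ 0.347  0.901  0.26 ]
 [ 0.001  0.277 -0.961]] [[-0.347 -0.938 -0.001]
 [-0.938  0.347 -0.001]
 [ 0.001  0.001 -1.   ]]
stud_top 0.59 [283.6 240.8] [0.5852 0.1659 0.07  ]
collar 0.42 [287.  195.7] circle mm 580.7794189453125 155.1513214111328 65.6888656616211 bbox 198 367 128 283
stud 0.55 [283.7 197.1] circle mm 584.5573120117188 165.02798461914062 75.49039459228516 bbox 197 367 128 284
ring_gauge 0.59 [278.1 283.4] circle mm 588.5001831054688 172.47708129882812 29.4526309967041 bbox 239 325 224 310
```

View pics/wr2.png

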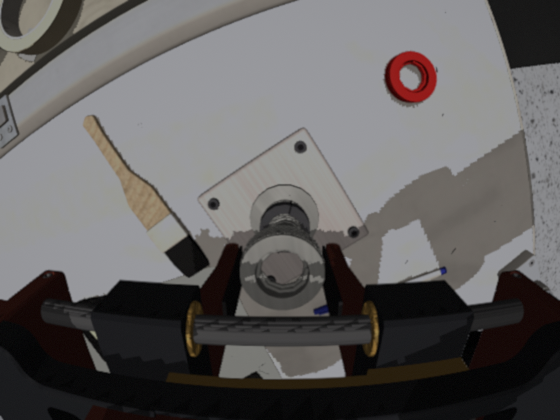

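Run:
```python
from h import *
c=imaging.capture('wrist');g=cv2.cvtColor(c['pixels'],cv2.COLOR_BGR2GRAY).astype(float)
H=[]
for x,y in [(300,147),(214,204),(354,232)]:
    w=g[y-9:y+10,x-9:x+10]; k=np.clip(np.median(w)*0.65-w,0,None); Y,X=np.mgrid[-9:10,-9:10]
    p=(x+(k*X).sum()/k.sum(),y+(k*Y).sum()/k.sum()); H.append(at_z(c,p,.014,True)); print(np.round(p,1),H[-1].round(4))
print('centre',(H[1]+H[2])/2, 'sides',np.linalg.norm(H[0]-H[1]),np.linalg.norm(H[0]-H[2]))
# held ring bench check: where ring top face would project
o=get_obs()['eef_pos'];K=c['intrinsics']
def proj(p):
    v=rot(c['attitude']).T@(np.array(p)-c['xyz']);t=np.arctan2(np.hypot(v[0],v[1]),v[2]);u=v[:2]/np.hypot(*v[:2]);return np.array([K[0][2],K[1][2]])+K[0][0]*t*u
print('proj ring outer bounds', [proj([o[0]+.022*np.cos(a),o[1]+.022*np.sin(a),o[2]+.0095]).round(1) for a in np.arange(0,6.28,.785)], o)
print('proj stud top',proj([.5845,.165,.07]))
```

```text
[300.3 145.8] [0.552  0.1152 0.014 ]
[213.9 202.4] [0.6368 0.1344 0.014 ]
[353.7 231.5] [0.5324 0.2011 0.014 ]
centre [0.58461615 0.16777229 0.014     ] sides 0.08696346120690356 0.08810073893156196
proj ring outer bounds [array([242.7, 281.2]), array([264.5, 300.9]), array([295., 302.]), array([318.3, 283.9]), array([321. , 255.5]), array([299.5, 233.2]), array([266.1, 231.9]), array([242.5, 252.5])] [0.58520627 0.16097444 0.11518064]
proj stud top [284.34771424 237.92070334]
```

step_arm([
  [-0.01,0.075,0,0,-1],
  [0,0,-0.3,0,-1],
  [0,0,-0.2,0,-1],
  [0,0,0,0,-1],
  [0,0,0,0,-1],
])

```text
time_s: 11.5
eef_pos: [0.5846, 0.1662, 0.0848]
eef_rot: [1.798, -2.576, -0.0]
contact_force: [-0.3, -0.4, -1.5]
opening: 0.0434
grip_force: 30.0
```

Run:
```python
from h import *
o=get_obs();print(o['eef_pos'].round(4),o['contact_force'].round(1))
W=imaging.capture('wrist')['pixels'];T=imaging.capture('top')['pixels'];S=imaging.capture('scene')['pixels']
f=lambda a:cv2.resize(a,(400,300),interpolation=cv2.INTER_CUBIC)
cv2.imwrite('pics/cmp.png',np.vstack([np.hstack([f(W[200:320,200:360]),f(T[180:240,137:217])]),np.hstack([f(S[235:295,147:227]),f(S[200:320,107:267])])]))
```

```text
[0.5846 0.1662 0.0848] [-0.3 -0.4 -1.5]
```

View pics/cmp.png

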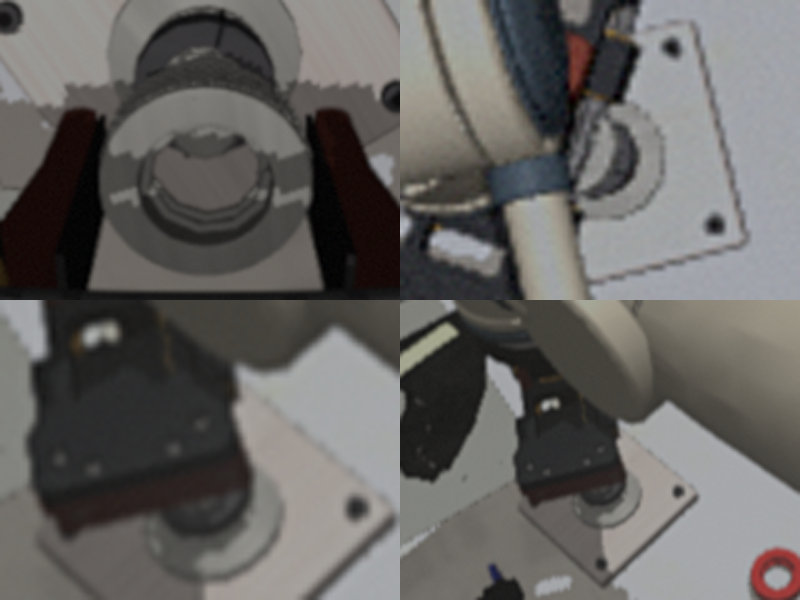

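Run:
```python
from h import *
c=imaging.capture('wrist');o=get_obs()['eef_pos'];K=c['intrinsics']
def proj(p):
    v=rot(c['attitude']).T@(np.array(p)-c['xyz']);t=np.arctan2(np.hypot(v[0],v[1]),v[2]);u=v[:2]/np.hypot(*v[:2]);return ((np.array([K[0][2],K[1][2]])+K[0][0]*t*u)-[200,200])*2.5
im=cv2.resize(c['pixels'][200:320,200:360],(800,600),interpolation=cv2.INTER_CUBIC)
def circ(x,y,z,rr,col):
    P=np.array([proj([x+rr*np.cos(a),y+rr*np.sin(a),z])*2 for a in np.linspace(0,6.28,60)]).astype(np.int32);cv2.polylines(im,[P],True,col,1)
x,y,z=o
circ(x,y,z+.0095,.022,(0,255,0));circ(x,y,z+.0095,.0128,(0,255,0));circ(x,y,z-.0065,.0116,(0,255,255))
circ(.5846,.166,.07,.0075,(0,0,255));circ(.5846,.166,.0665,.0105,(255,0,255));circ(.5846,.166,.046,.0195,(255,0,0))
cv2.imwrite('pics/ov.png',im);print(o)
```

```text
[0.58494105 0.16628039 0.08556474]
```

View pics/ov.png

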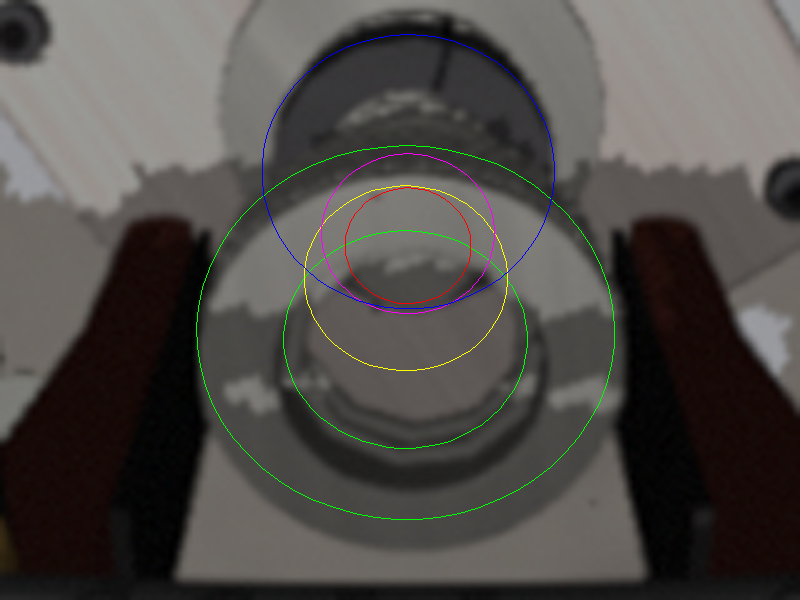

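step_arm([
  [-0.005,-0.025,-0.05,0,-1],
  [0,0,-0.05,0,-1],
  [0,0,0,0,-1],
  [0,0,0,0,-1],
])

```text
time_s: 12.2
eef_pos: [0.5843, 0.1647, 0.0789]
eef_rot: [1.798, -2.576, -0.0]
contact_force: [-0.2, 0.0, -1.5]
opening: 0.0433
grip_force: 30.0
```

step_arm([
  [0,0,-0.04,0,-1],
  [0,0,0,0,-1],
  [0,0,0,0,-1],
])

```text
time_s: 12.58
eef_pos: [0.5843, 0.1647, 0.0765]
eef_rot: [1.798, -2.576, -0.0]
contact_force: [0.8, 0.6, -1.6]
opening: 0.0431
grip_force: 30.0
```

step_arm([
  [0,0,-0.04,0,-1],
  [0,0,0,0,-1],
])

```text
time_s: 12.82
eef_pos: [0.5841, 0.1647, 0.0737]
eef_rot: [1.798, -2.576, -0.0]
contact_force: [0.4, 0.4, -1.5]
opening: 0.0432
grip_force: 30.0
```

step_arm([
  [0,0,-0.04,0,-1],
  [0,0,0,0,-1],
])

```text
time_s: 13.08
eef_pos: [0.5842, 0.1647, 0.0713]
eef_rot: [1.798, -2.576, -0.0]
contact_force: [0.8, 0.7, -1.5]
opening: 0.0435
grip_force: 30.0
```

Run:
```python
from h import *
c=imaging.capture('wrist');o=get_obs();print(o['eef_pos'].round(4),o['contact_force'].round(1),o['moment'].round(2))
cv2.imwrite('pics/b.png',cv2.resize(c['pixels'][205:325,200:360],(800,600),interpolation=cv2.INTER_CUBIC))
```

```text
[0.5842 0.1647 0.0715] [ 0.3 -0.7 -0.8] [ 0.11  0.07 -0.01]
```

View pics/b.png

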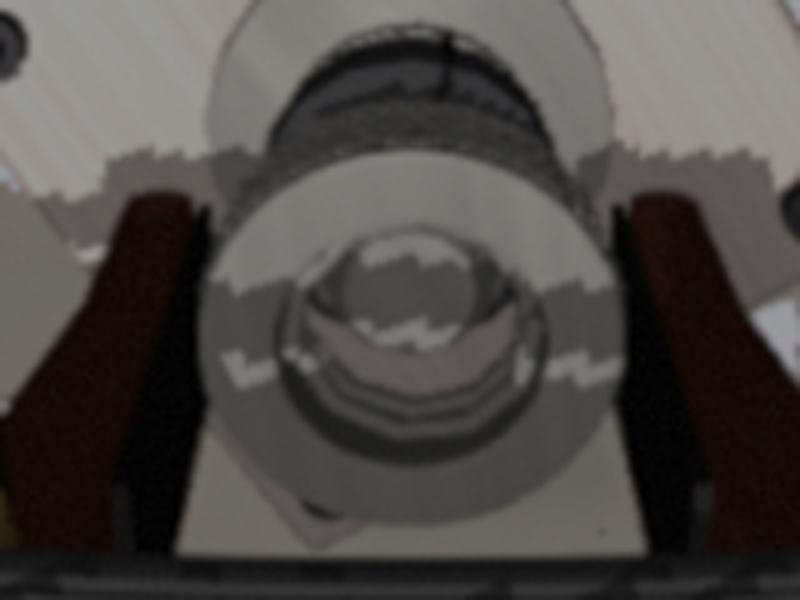

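```bash
cat > fit.py <<'E'
from h import *
from scipy.optimize import least_squares
c=imaging.capture('wrist');o=get_obs()['eef_pos'];K=c['intrinsics'];Rm=rot(c['attitude'])
def proj(p):
    v=(np.array(p)-c['xyz'])@Rm;n=np.hypot(v[...,0],v[...,1]);t=np.arctan2(n,v[...,2])
    return np.stack([((K[0][2]+K[0][0]*t*v[...,0]/n)-200)*5,((K[1][2]+K[0][0]*t*v[...,1]/n)-205)*5],-1)
A=np.linspace(0,2*np.pi,721)
def ext(x,rr):
    q=proj(np.stack([x[0]+rr*np.cos(A),x[1]+rr*np.sin(A),0*A+x[2]],-1)); return np.array([q[:,0].min(),q[:,0].max(),q[:,1].min(),q[:,1].max()])
def fit(obs,rr,x0,z=None):
    f=lambda x:ext(x if z is None else np.r_[x,z],rr)-obs
    s=least_squares(f,x0 if z is None else x0[:2],diff_step=1e-4); return s.x,s.fun
print('tcp',o)
print('ring free',fit([197,626,150,525],.022,np.r_[o[:2],.085]))
for z in(.081,.0835,.086): print('ring z',z,fit([197,626,150,525],.022,o,z))
print('tip free',fit([342,476,235,350],.0075,np.r_[o[:2],.07])); print('tip z',fit([342,476,235,350],.0075,o,.07))
for z in (.065,.0705):
    x=fit([197,626,150,525],.022,o,z+.016)[0]; print('bore bottom pred (obs ~397)',ext(np.r_[x,z],.0116))
E
python3 fit.py
```

```text
tcp [0.58424129 0.16471244 0.07161807]
ring free (array([0.58406482, 0.16617626, 0.08540689]), array([ 1.11020302, -1.11036847, -1.17255915,  1.34088275]))
ring z 0.081 (array([0.58478122, 0.16815115]), array([ 7.09427302, -7.10013158,  3.10967839, -4.83290391]))
ring z 0.0835 (array([0.58437445, 0.1670298 ]), array([ 3.74061978, -3.74335999,  0.7019619 , -1.37896973]))
ring z 0.086 (array([0.58396863, 0.1659111 ]), array([ 0.27885583, -0.27819737, -1.76244815,  2.20245115]))
tip free (array([0.58528779, 0.16876718, 0.06615716]), array([ 1.34873177, -1.34875964, -1.47198649,  1.52983857]))
tip z (array([0.58466181, 0.16705963]), array([-0.18152302,  0.18168258, -2.76972888,  2.97957251]))
bore bottom pred (obs ~397) [310.22675168 512.3357336  189.77106312 372.07749754]
bore bottom pred (obs ~397) [306.83250899 515.72238021 186.22906752 374.6791437 ]
```

step_arm([
  [0.01,0.01,-0.04,0,-1],
  [0,0,-0.04,0,-1],
  [0,0,0,0,-1],
])

```text
time_s: 13.55
eef_pos: [0.5847, 0.1653, 0.0664]
eef_rot: [1.798, -2.575, -0.0]
contact_force: [-0.1, -0.2, -1.4]
opening: 0.0438
grip_force: 30.0
```

step_arm([
  [0,0,-0.03,0,-1],
  [0,0,0,0,-1],
])

```text
time_s: 13.8
eef_pos: [0.5848, 0.1653, 0.0649]
eef_rot: [1.798, -2.576, -0.0]
contact_force: [0.1, -0.7, -1.8]
opening: 0.0431
grip_force: 30.0
```

Clean entry so far; continue in small steps.

step_arm([
  [0,0,-0.03,0,-1],
  [0,0,0,0,-1],
])

```text
time_s: 14.05
eef_pos: [0.5848, 0.1653, 0.0631]
eef_rot: [1.798, -2.576, -0.0]
contact_force: [0.1, 0.5, -2.1]
opening: 0.043
grip_force: 30.0
```

step_arm([
  [0,0,-0.03,0,-1],
  [0,0,0,0,-1],
])

```text
time_s: 14.3
eef_pos: [0.5848, 0.1653, 0.0613]
eef_rot: [1.798, -2.576, -0.0]
contact_force: [1.0, 0.2, -0.9]
opening: 0.0435
grip_force: 30.0
```

step_arm([
  [0,0,-0.02,0,-1],
  [0,0,0,0,-1],
])

```text
time_s: 14.55
eef_pos: [0.5848, 0.1653, 0.0602]
eef_rot: [1.798, -2.576, -0.0]
contact_force: [-0.2, -0.4, -1.8]
opening: 0.0437
grip_force: 30.0
```

step_arm([
  [0,0,-0.02,0,-1],
  [0,0,0,0,-1],
])

```text
time_s: 14.8
eef_pos: [0.5848, 0.1653, 0.059]
eef_rot: [1.798, -2.576, -0.0]
contact_force: [0.7, -0.5, -1.8]
opening: 0.0431
grip_force: 30.0
```

step_arm([
  [0,0,-0.015,0,-1],
  [0,0,0,0,-1],
])

```text
time_s: 15.05
eef_pos: [0.5849, 0.1653, 0.0581]
eef_rot: [1.798, -2.576, -0.0]
contact_force: [0.6, -0.6, -0.8]
opening: 0.0431
grip_force: 30.0
```

step_arm([
  [0,0,-0.015,0,-1],
  [0,0,0,0,-1],
])

```text
time_s: 15.3
eef_pos: [0.585, 0.1653, 0.0576]
eef_rot: [-1.798, 2.576, -0.0]
contact_force: [0.5, 0.4, -0.9]
opening: 0.0433
grip_force: 30.0
```

step_arm([
  [0,0,-0.015,0,-1],
  [0,0,0,0,-1],
])

```text
time_s: 15.55
eef_pos: [0.5852, 0.1654, 0.0571]
eef_rot: [-1.798, 2.575, -0.001]
contact_force: [-1.8, -0.1, 2.6]
opening: 0.043
grip_force: 30.0
```

step_arm([
  [0,0,-0.015,0,-1],
  [0,0,0,0,-1],
])

```text
time_s: 15.8
eef_pos: [0.5854, 0.1654, 0.0567]
eef_rot: [-1.797, 2.575, -0.001]
contact_force: [-1.0, 0.5, 5.5]
opening: 0.0436
grip_force: 30.0
```

```bash
python3 -c "
from h import *
o=get_obs();print({k:np.round(o[k],3) for k in o})"
```

```text
{'time_s': np.float64(15.8), 'joint_pos': array([ 0.219,  0.142,  1.47 ,  0.   ,  1.528, -2.57 ]), 'dq': array([ 0.002,  0.   , -0.002, -0.   , -0.   ,  0.001]), 'effort': array([ -0.077, -42.711, -37.425,  -0.09 ,  -0.577,   0.   ]), 'eef_pos': array([0.585, 0.165, 0.057]), 'eef_rot': array([-1.797e+00,  2.575e+00, -1.000e-03]), 'contact_force': array([-1.01 ,  0.451,  5.517]), 'moment': array([0.06 , 0.406, 0.035]), 'grip_force': np.float64(30.001), 'opening': np.float64(0.044)}
```

step_arm([
  [0,0,0.01,0,0.2],
  [0,0,0,0,0.2],
  [0,0,0,0,0.2],
  [0,0,0,0,0.2],
])

```text
time_s: 16.3
eef_pos: [0.5848, 0.1653, 0.0557]
eef_rot: [1.798, -2.576, -0.0]
contact_force: [0.4, 0.0, -1.0]
opening: 0.0527
grip_force: 0.0
```

Run:
```python
from h import *
c=imaging.capture('wrist');o=get_obs();print(o['eef_pos'].round(4),o['contact_force'].round(1),o['moment'].round(2),o['opening'])
cv2.imwrite('pics/b2.png',cv2.resize(c['pixels'][205:325,200:360],(800,600),interpolation=cv2.INTER_CUBIC))
```

```text
[0.5848 0.1653 0.0559] [ 0.5 -0.6 -1.1] [ 0.08  0.06 -0.01] 0.052882845043853995
```

View pics/b2.png

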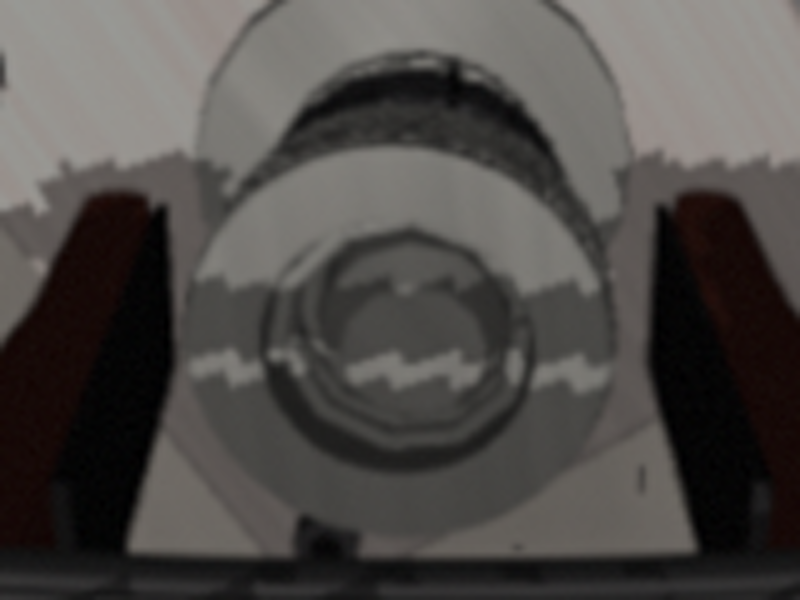

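```bash
cat >> fit.py <<'E'
print('---- tilt fits')
def ext2(p):
    x,y,z,a,b=p; n=R.from_rotvec([a,b,0]).as_matrix()
    P=np.stack([.022*np.cos(A),.022*np.sin(A),0*A],-1)@n.T+[x,y,z]; q=proj(P)
    i=[q[:,0].argmin(),q[:,0].argmax(),q[:,1].argmin(),q[:,1].argmax()]
    return np.array([q[i[0],0],q[i[1],0],q[i[2],1],q[i[3],1],q[i[0],1],q[i[1],1]])
for obs in [[185,612,143,535]]:
    print('free level',fit(obs,.022,np.r_[o[:2],.07]))
    for z in (.068,.070,.072): print(z,fit(obs,.022,o,z))
print('tip z (obs 340-488,284-?)')
E
python3 fit.py | sed -n '/----/,$p'
python3 - <<'E'
import sys;sys.path.insert(0,'.')
from h import *
for d in imaging.outline_of('ring_gauge','wrist'):
    m=d['pixels'].astype(np.uint8); print(round(d['conf'],2),d['at'],m.sum(),[ (np.nonzero(m)[k].min(),np.nonzero(m)[k].max()) for k in(1,0)])
E
```

```text
---- tilt fits
free level (array([0.58552336, 0.16520226, 0.07237433]), array([-3.58344204,  3.57682219,  3.77727273, -4.33052679]))
0.068 (array([0.5862688 , 0.16714959]), array([  2.57430392,  -2.55963179,   8.16360683, -10.67256567]))
0.07 (array([0.58592758, 0.1662582 ]), array([-0.19799711,  0.20326141,  6.1804534 , -7.82353498]))
0.072 (array([0.58558703, 0.16536857]), array([-3.04273793,  3.03804767,  4.159722  , -4.88942913]))
tip z (obs 340-488,284-?)
0.82 [427.8, 66.3] 2594 [(np.int64(408), np.int64(470)), (np.int64(30), np.int64(94))]
0.79 [266.0, 277.4] 4721 [(np.int64(237), np.int64(323)), (np.int64(226), np.int64(312))]
0.42 [283.4, 208.8] 16947 [(np.int64(174), np.int64(385)), (np.int64(123), np.int64(316))]
```

step_arm([
  [0.015,-0.005,0,-1,0.4],
  [0,0,0,-1,0.4],
  [0,0,0,-1,0.4],
  [0,0,0,-1,0.4],
  [0,0,0,-1,0.4],
])

```text
time_s: 17.08
eef_pos: [0.5858, 0.165, 0.0561]
eef_rot: [-1.065, 2.955, -0.0]
contact_force: [-0.6, 0.3, -0.2]
opening: 0.0617
grip_force: 0.0
```

step_arm([
  [0,0,0,-1,0.4],
  [0,0,0,-1,0.4],
  [0,0,0,-1,0.4],
  [0,0,0,-1,0.4],
  [0,0,0,-1,0.4],
])

```text
time_s: 17.7
eef_pos: [0.5858, 0.165, 0.0561]
eef_rot: [0.264, -3.13, 0.0]
contact_force: [0.8, 0.1, 0.4]
opening: 0.0615
grip_force: 0.0
```

step_arm([
  [0,0,0,-1,0.4],
  [0,0,0,-1,0.4],
  [0,0,0,-1,0.4],
  [0,0,0,-1,0.4],
  [0,0,0,-1,0.4],
])

```text
time_s: 18.32
eef_pos: [0.5858, 0.165, 0.0561]
eef_rot: [0.555, 3.092, -0.0]
contact_force: [-0.0, -0.2, -0.6]
opening: 0.0616
grip_force: 0.0
```

step_arm([
  [0,0,0,0,-1],
  [0,0,0,0,-1],
  [0,0,0,0,-1],
  [0,0,0,0,-1],
])

```text
time_s: 18.82
eef_pos: [0.5858, 0.165, 0.0561]
eef_rot: [0.549, 3.093, -0.0]
contact_force: [0.5, -0.8, 0.8]
opening: 0.0433
grip_force: 30.0
```

```bash
cat > s.py <<'E'
from h import *
o=get_obs();print({k:np.round(o[k],3).tolist() for k in ('time_s','joint_pos','eef_pos','contact_force','moment','opening','grip_force')}); M=rot(o['eef_rot']); print('yaw y',np.degrees(np.arctan2(M[1,1],M[0,1])))
E
python3 s.py
```

```text
{'time_s': 18.825, 'joint_pos': [0.219, 0.145, 1.468, -0.0, 1.528, -1.001], 'eef_pos': [0.586, 0.165, 0.056], 'contact_force': [0.498, -0.844, 0.758], 'moment': [0.03, -0.032, 0.008], 'opening': 0.043, 'grip_force': 30.0}
yaw y 69.8740678591397
```

step_arm([
  [0,0,-0.0028,-1,-1],
  [0,0,-0.0028,-1,-1],
  [0,0,-0.0028,-1,-1],
  [0,0,-0.0028,-1,-1],
  [0,0,-0.0028,-1,-1],
])

```text
time_s: 19.45
eef_pos: [0.5855, 0.1648, 0.0555]
eef_rot: [-1.336, -2.843, 0.001]
contact_force: [-1.5, -0.7, 1.6]
opening: 0.0436
grip_force: 30.0
```

```bash
python3 s.py
```

```text
{'time_s': 19.45, 'joint_pos': [0.219, 0.145, 1.469, -0.0, 1.528, -0.474], 'eef_pos': [0.586, 0.165, 0.056], 'contact_force': [-1.491, -0.674, 1.591], 'moment': [-0.293, 0.407, 0.072], 'opening': 0.044, 'grip_force': 29.998}
yaw y 39.6649308600551
```

step_arm([
  [0,0,-0.0028,-1,-1],
  [0,0,-0.0028,-1,-1],
  [0,0,-0.0028,-1,-1],
  [0,0,-0.0028,-1,-1],
  [0,0,-0.0028,-1,-1],
])

```text
time_s: 20.08
eef_pos: [0.5851, 0.1646, 0.0551]
eef_rot: [-2.026, -2.4, 0.002]
contact_force: [-4.8, -1.6, 6.2]
opening: 0.043
grip_force: 30.0
```

```bash
python3 s.py
```

```text
{'time_s': 20.075, 'joint_pos': [0.219, 0.145, 1.47, -0.0, 1.528, 0.05], 'eef_pos': [0.585, 0.165, 0.055], 'contact_force': [-4.771, -1.616, 6.202], 'moment': [-0.409, 0.959, 0.065], 'opening': 0.043, 'grip_force': 29.999}
yaw y 9.667528375838199
```

step_arm([
  [0,0,-0.0028,-1,-1],
  [0,0,-0.0028,-1,-1],
  [0,0,-0.0028,-1,-1],
  [0,0,-0.0028,-1,-1],
  [0,0,-0.0028,-1,-1],
])

```text
time_s: 20.7
eef_pos: [0.5851, 0.1649, 0.0549]
eef_rot: [-2.578, -1.794, 0.002]
contact_force: [-4.5, -1.2, 6.8]
opening: 0.0431
grip_force: 30.0
```

```bash
python3 s.py
```

```text
{'time_s': 20.7, 'joint_pos': [0.219, 0.145, 1.471, 0.0, 1.527, 0.573], 'eef_pos': [0.585, 0.165, 0.055], 'contact_force': [-4.462, -1.239, 6.779], 'moment': [-0.243, 1.169, 0.049], 'opening': 0.043, 'grip_force': 29.999}
yaw y -20.326037306409784
```

step_arm([
  [-0.012,-0.002,0.015,0,0.2],
  [0,0,0,0,0.2],
  [0,0,0,0,0.2],
])

```text
time_s: 21.08
eef_pos: [0.585, 0.1649, 0.0541]
eef_rot: [-2.575, -1.799, 0.0]
contact_force: [0.2, 0.1, 0.0]
opening: 0.0531
grip_force: 0.0
```

```bash
python3 s.py
python3 - <<'E'
from h import *
c=imaging.capture('wrist')
cv2.imwrite('pics/b3.png',cv2.resize(c['pixels'][205:325,200:360],(800,600),interpolation=cv2.INTER_CUBIC))
E
```

```text
{'time_s': 21.075, 'joint_pos': [0.219, 0.144, 1.473, -0.0, 1.525, 0.57], 'eef_pos': [0.585, 0.165, 0.054], 'contact_force': [0.225, 0.09, 0.006], 'moment': [-0.089, 0.109, 0.013], 'opening': 0.053, 'grip_force': 0.0}
yaw y -20.108741123016276
```

View pics/b3.png

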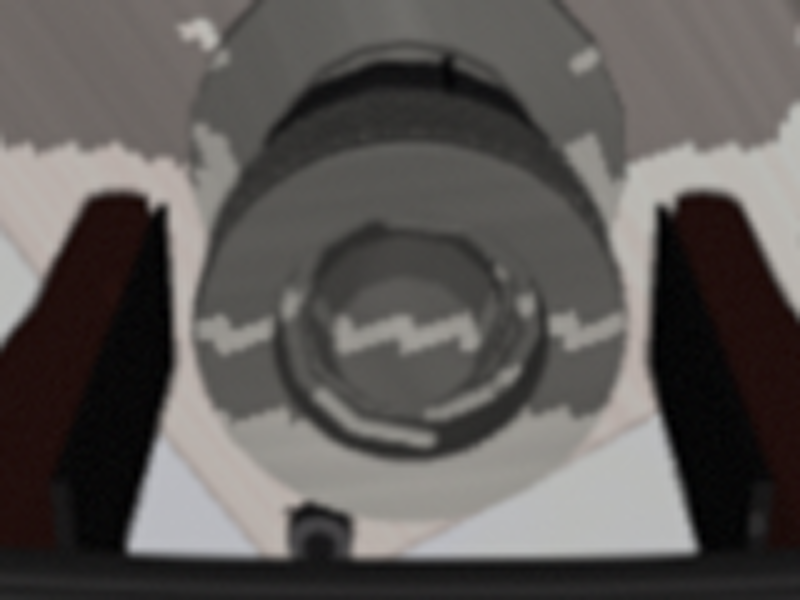

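```bash
sed -i 's/\[\[185,612,143,535\]\]/[[195,627,140,520],[185,612,143,535]]/' fit.py; python3 fit.py | sed -n '/----/,$p'
```

```text
---- tilt fits
free level (array([0.58501194, 0.16551772, 0.06942425]), array([ 0.60351699, -0.6035357 , -0.63658785,  0.72851618]))
0.068 (array([0.58478052, 0.16488319]), array([ 2.61080158, -2.61154739,  0.79101556, -1.350817  ]))
0.07 (array([0.58510539, 0.16577397]), array([-0.21847189,  0.21875685, -1.2191369 ,  1.58157902]))
0.072 (array([0.58542961, 0.16666293]), array([-3.12226638,  3.12364725, -3.26746047,  4.60245093]))
free level (array([0.5837514 , 0.16579893, 0.07106932]), array([-3.75882604,  3.74999154,  3.96708983, -4.5528749 ]))
0.068 (array([0.58322283, 0.16442175]), array([ 0.61456598, -0.60439658,  7.0609902 , -9.05672374]))
0.07 (array([0.58356746, 0.16531961]), array([-2.21510255,  2.21322249,  5.05510647, -6.14531679]))
0.072 (array([0.58391134, 0.16621567]), array([-5.1200806 ,  5.10516486,  3.01117583, -3.14598065]))
tip z (obs 340-488,284-?)
```

step_arm([
  [0,0.003,0,0,-1],
  [0,0,0,0,-1],
  [0,0,0,0,-1],
  [0,0,-0.0028,-1,-1],
  [0,0,-0.0028,-1,-1],
])

```text
time_s: 21.8
eef_pos: [0.5849, 0.1652, 0.054]
eef_rot: [-2.752, -1.515, 0.0]
contact_force: [-1.6, 1.5, 0.6]
opening: 0.0434
grip_force: 30.0
```

```bash
python3 s.py
```

```text
{'time_s': 21.8, 'joint_pos': [0.219, 0.144, 1.473, 0.0, 1.525, 0.784], 'eef_pos': [0.585, 0.165, 0.054], 'contact_force': [-1.59, 1.521, 0.592], 'moment': [0.038, 0.223, -0.047], 'opening': 0.043, 'grip_force': 29.998}
yaw y -32.345699187340905
```

step_arm([
  [0,0,-0.0028,-1,-1],
  [0,0,-0.0028,-1,-1],
  [0,0,-0.0028,-1,-1],
  [0,0,-0.0028,-1,-1],
  [0,0,-0.0028,-1,-1],
])

```text
time_s: 22.42
eef_pos: [0.5847, 0.1653, 0.0532]
eef_rot: [-3.05, -0.751, 0.001]
contact_force: [-1.7, 0.2, 1.1]
opening: 0.0433
grip_force: 30.0
```

```bash
python3 s.py
```

```text
{'time_s': 22.425, 'joint_pos': [0.219, 0.145, 1.474, 0.001, 1.524, 1.307], 'eef_pos': [0.585, 0.165, 0.053], 'contact_force': [-1.673, 0.245, 1.071], 'moment': [0.156, 0.426, 0.053], 'opening': 0.043, 'grip_force': 29.998}
yaw y -62.33719102265747
```

step_arm([
  [0,0,-0.0028,-1,-1],
  [0,0,-0.0028,-1,-1],
  [0,0,-0.0028,-1,-1],
  [0,0,-0.0028,-1,-1],
  [0,0,-0.0028,-1,-1],
])

```text
time_s: 23.05
eef_pos: [0.5845, 0.1656, 0.0524]
eef_rot: [-3.14, 0.064, 0.002]
contact_force: [-2.2, 2.4, 1.1]
opening: 0.0432
grip_force: 30.0
```

```bash
python3 s.py
```

```text
{'time_s': 23.05, 'joint_pos': [0.219, 0.145, 1.475, 0.001, 1.523, 1.831], 'eef_pos': [0.584, 0.166, 0.052], 'contact_force': [-2.211, 2.437, 1.075], 'moment': [0.282, 0.567, -0.005], 'opening': 0.043, 'grip_force': 29.998}
yaw y -92.32804845493146
```

step_arm([
  [0,0,-0.0028,-1,-1],
  [0,0,-0.0028,-1,-1],
  [0,0,-0.0028,-1,-1],
  [0,0,-0.0028,-1,-1],
  [0,0,-0.0028,-1,-1],
])

```text
time_s: 23.68
eef_pos: [0.5844, 0.1659, 0.0516]
eef_rot: [-3.017, 0.874, 0.003]
contact_force: [-3.7, 2.3, 0.2]
opening: 0.0431
grip_force: 30.0
```

```bash
python3 s.py
```

```text
{'time_s': 23.675, 'joint_pos': [0.22, 0.145, 1.476, 0.002, 1.522, 2.354], 'eef_pos': [0.584, 0.166, 0.052], 'contact_force': [-3.731, 2.261, 0.238], 'moment': [0.467, 0.592, 0.052], 'opening': 0.043, 'grip_force': 29.998}
yaw y -122.31937844369453
```

step_arm([
  [-0.005,0.006,0,0,0.3],
  [0,0,0,0,0.3],
  [0,0,0,1,0.3],
  [0,0,0,1,0.3],
  [0,0,0,1,0.3],
])

```text
time_s: 24.3
eef_pos: [0.5849, 0.1652, 0.0516]
eef_rot: [3.118, -0.38, 0.0]
contact_force: [0.7, 0.2, 0.2]
opening: 0.0572
grip_force: 0.0
```

step_arm([
  [0,0,0,1,0.3],
  [0,0,0,1,0.3],
  [0,0,0,1,0.3],
  [0,0,0,1,0.3],
  [0,0,0,1,0.3],
])

```text
time_s: 24.92
eef_pos: [0.585, 0.1652, 0.0517]
eef_rot: [3.11, 0.44, 0.001]
contact_force: [0.1, 0.5, 0.5]
opening: 0.0573
grip_force: 0.0
```

step_arm([
  [0,0,0,1,0.3],
  [0,0,0,1,0.3],
  [0,0,0,1,0.3],
  [0,0,0,1,0.3],
  [0,0,0,1,0.3],
])

```text
time_s: 25.55
eef_pos: [0.585, 0.1652, 0.0517]
eef_rot: [2.89, 1.23, 0.0]
contact_force: [-0.4, 0.7, 0.1]
opening: 0.0572
grip_force: 0.0
```

step_arm([
  [0,0,0,1,0.3],
  [0,0,0,1,0.3],
  [0,0,0,1,0.3],
  [0,0,0,1,0.3],
  [0,0,0,1,0.3],
])

```text
time_s: 26.18
eef_pos: [0.585, 0.1652, 0.0517]
eef_rot: [2.473, 1.936, 0.0]
contact_force: [-0.6, 0.2, 0.6]
opening: 0.0569
grip_force: 0.0
```

step_arm([
  [0,0,0,1,0.3],
  [0,0,0,1,0.3],
  [0,0,0,1,0.3],
  [0,0,0,1,0.3],
  [0,0,0,1,0.3],
])

```text
time_s: 26.8
eef_pos: [0.585, 0.1652, 0.0517]
eef_rot: [1.888, 2.511, 0.0]
contact_force: [0.3, 0.2, -0.8]
opening: 0.0568
grip_force: 0.0
```

step_arm([
  [0,0,0,1,0.3],
  [0,0,0,1,0.3],
  [0,0,0,1,0.3],
  [0,0,0,1,0.3],
  [0,0,0,1,0.3],
])

```text
time_s: 27.42
eef_pos: [0.585, 0.1652, 0.0517]
eef_rot: [1.174, 2.914, -0.0]
contact_force: [-0.3, -0.1, 0.3]
opening: 0.0572
grip_force: 0.0
```

step_arm([
  [0,0,0,1,0.3],
  [0,0,0,1,0.3],
  [0,0,0,1,0.3],
  [0,0,0,1,0.3],
  [0,0,0,1,0.3],
])

```text
time_s: 28.05
eef_pos: [0.585, 0.1651, 0.0517]
eef_rot: [0.38, 3.118, -0.0]
contact_force: [0.5, 0.1, 0.6]
opening: 0.0571
grip_force: 0.0
```

step_arm([
  [0,0,0,1,0.3],
  [0,0,0,1,0.3],
  [0,0,0,1,0.3],
  [0,0,0,1,0.3],
  [0,0,0,1,0.3],
])

```text
time_s: 28.68
eef_pos: [0.585, 0.1652, 0.0516]
eef_rot: [-0.44, 3.11, -0.0]
contact_force: [0.3, -0.2, 1.0]
opening: 0.0571
grip_force: 0.0
```

step_arm([
  [0,0,0,1,0.3],
  [0,0,0,1,0.3],
  [0,0,0,1,0.3],
  [0,0,0,1,0.3],
  [0,0,0,1,0.3],
])

```text
time_s: 29.3
eef_pos: [0.585, 0.1652, 0.0517]
eef_rot: [-1.23, 2.89, -0.001]
contact_force: [0.1, 0.1, 0.5]
opening: 0.0573
grip_force: 0.0
```

step_arm([
  [0,0,0,1,0.3],
  [0,0,0,1,0.3],
  [0,0,0,1,0.3],
  [0,0,0,0,0.3],
])

```text
time_s: 29.8
eef_pos: [0.5849, 0.1652, 0.0517]
eef_rot: [-1.661, 2.666, -0.0]
contact_force: [-0.2, 0.2, -0.1]
opening: 0.0574
grip_force: 0.0
```

```bash
python3 s.py
```

```text
{'time_s': 29.8, 'joint_pos': [0.219, 0.145, 1.476, -0.0, 1.52, -2.466], 'eef_pos': [0.585, 0.165, 0.052], 'contact_force': [-0.244, 0.233, -0.141], 'moment': [0.085, 0.069, -0.026], 'opening': 0.057, 'grip_force': 0.0}
yaw y 153.83915530337887
```

step_arm([
  [0,0,0,0,-1],
  [0,0,0,0,-1],
  [0,0,0,0,-1],
  [0,0,-0.0028,-1,-1],
  [0,0,-0.0028,-1,-1],
])

```text
time_s: 30.42
eef_pos: [0.5847, 0.1655, 0.0513]
eef_rot: [1.368, -2.828, -0.0]
contact_force: [-0.4, 0.3, -0.8]
opening: 0.0435
grip_force: 30.0
```

```bash
python3 s.py
```

```text
{'time_s': 30.425, 'joint_pos': [0.22, 0.145, 1.477, 0.0, 1.52, -2.252], 'eef_pos': [0.585, 0.166, 0.051], 'contact_force': [-0.44, 0.269, -0.85], 'moment': [0.137, 0.183, 0.003], 'opening': 0.044, 'grip_force': 29.998}
yaw y 141.63369629456383
```

step_arm([
  [0,0,-0.0028,-1,-1],
  [0,0,-0.0028,-1,-1],
  [0,0,-0.0028,-1,-1],
  [0,0,-0.0028,-1,-1],
  [0,0,-0.0028,-1,-1],
])

```text
time_s: 31.05
eef_pos: [0.5845, 0.1656, 0.0505]
eef_rot: [0.59, -3.085, -0.001]
contact_force: [-1.8, 1.2, 1.3]
opening: 0.0427
grip_force: 30.0
```

```bash
python3 s.py
```

```text
{'time_s': 31.05, 'joint_pos': [0.22, 0.146, 1.478, 0.0, 1.519, -1.729], 'eef_pos': [0.584, 0.166, 0.05], 'contact_force': [-1.823, 1.193, 1.306], 'moment': [0.156, 0.242, -0.022], 'opening': 0.043, 'grip_force': 29.998}
yaw y 111.63718080749355
```

step_arm([
  [-0.004,0.004,-0.0028,-1,-1],
  [0,0,-0.0028,-1,-1],
  [0,0,-0.0028,-1,-1],
  [0,0,-0.0028,-1,-1],
  [0,0,-0.0028,-1,-1],
])

```text
time_s: 31.68
eef_pos: [0.5844, 0.1659, 0.0496]
eef_rot: [-0.229, -3.133, -0.0]
contact_force: [-0.9, 1.3, 0.9]
opening: 0.0431
grip_force: 30.0
```

```bash
python3 s.py
```

```text
{'time_s': 31.675, 'joint_pos': [0.22, 0.146, 1.479, 0.0, 1.517, -1.204], 'eef_pos': [0.584, 0.166, 0.05], 'contact_force': [-0.923, 1.253, 0.864], 'moment': [0.158, 0.165, 0.031], 'opening': 0.043, 'grip_force': 29.997}
yaw y 81.63885470431138
```

step_arm([
  [0,0,-0.0028,-1,-1],
  [0,0,-0.0028,-1,-1],
  [0,0,-0.0028,-1,-1],
])

```text
time_s: 32.05
eef_pos: [0.5843, 0.166, 0.0491]
eef_rot: [-0.716, -3.058, -0.001]
contact_force: [-0.8, 0.9, 1.2]
opening: 0.0436
grip_force: 30.0
```

```bash
python3 s.py
```

```text
{'time_s': 32.05, 'joint_pos': [0.221, 0.146, 1.48, 0.001, 1.516, -0.89], 'eef_pos': [0.584, 0.166, 0.049], 'contact_force': [-0.785, 0.949, 1.184], 'moment': [0.203, 0.129, 0.074], 'opening': 0.044, 'grip_force': 29.997}
yaw y 63.64285979437552
```

step_arm([
  [0,0,-0.0028,-1,-1],
  [0,0,-0.0028,-1,-1],
])

```text
time_s: 32.3
eef_pos: [0.5844, 0.1661, 0.0488]
eef_rot: [-1.032, -2.967, -0.001]
contact_force: [-0.3, 1.7, 0.3]
opening: 0.0435
grip_force: 30.0
```

```bash
python3 s.py
```

```text
{'time_s': 32.3, 'joint_pos': [0.221, 0.146, 1.48, 0.001, 1.516, -0.681], 'eef_pos': [0.584, 0.166, 0.049], 'contact_force': [-0.315, 1.747, 0.253], 'moment': [0.234, 0.126, -0.002], 'opening': 0.043, 'grip_force': 29.997}
yaw y 51.64352045202703
```

step_arm([
  [0,0,-0.0028,-1,-1],
  [0,0,-0.0028,-1,-1],
])

```text
time_s: 32.55
eef_pos: [0.5844, 0.1662, 0.0485]
eef_rot: [-1.336, -2.843, -0.001]
contact_force: [-0.6, 1.4, 0.3]
opening: 0.0435
grip_force: 30.0
```

```bash
python3 s.py
```

```text
{'time_s': 32.55, 'joint_pos': [0.221, 0.147, 1.48, 0.001, 1.515, -0.471], 'eef_pos': [0.584, 0.166, 0.048], 'contact_force': [-0.6, 1.41, 0.282], 'moment': [0.25, 0.117, 0.003], 'opening': 0.044, 'grip_force': 29.998}
yaw y 39.64591800354525
```

step_arm([
  [0,0,-0.0028,-1,-1],
  [0,0,-0.0028,-1,-1],
])

```text
time_s: 32.8
eef_pos: [0.5845, 0.1662, 0.0481]
eef_rot: [-1.626, -2.687, -0.001]
contact_force: [-0.8, 2.3, 0.1]
opening: 0.0432
grip_force: 30.0
```

```bash
python3 s.py
```

```text
{'time_s': 32.8, 'joint_pos': [0.221, 0.147, 1.481, 0.001, 1.514, -0.262], 'eef_pos': [0.584, 0.166, 0.048], 'contact_force': [-0.789, 2.342, 0.055], 'moment': [0.234, 0.101, 0.077], 'opening': 0.043, 'grip_force': 29.998}
yaw y 27.646963145388508
```

step_arm([
  [0,0,-0.0028,-1,-1],
  [0,0,-0.0028,-1,-1],
])

```text
time_s: 33.05
eef_pos: [0.5845, 0.1663, 0.0478]
eef_rot: [-1.898, -2.503, -0.001]
contact_force: [0.5, 2.4, -0.5]
opening: 0.0431
grip_force: 30.0
```

```bash
python3 s.py
```

```text
{'time_s': 33.05, 'joint_pos': [0.221, 0.147, 1.481, 0.001, 1.513, -0.053], 'eef_pos': [0.585, 0.166, 0.048], 'contact_force': [0.479, 2.363, -0.484], 'moment': [0.331, 0.024, 0.007], 'opening': 0.043, 'grip_force': 29.998}
yaw y 15.65110444479433
```

step_arm([
  [0,0.004,-0.0028,-1,-1],
  [0,0,-0.0028,-1,-1],
])

```text
time_s: 33.3
eef_pos: [0.5846, 0.1664, 0.0475]
eef_rot: [-2.15, -2.291, -0.001]
contact_force: [-0.8, 0.3, -0.1]
opening: 0.0434
grip_force: 30.0
```

```bash
python3 s.py
```

```text
{'time_s': 33.3, 'joint_pos': [0.221, 0.147, 1.481, 0.001, 1.513, 0.157], 'eef_pos': [0.585, 0.166, 0.048], 'contact_force': [-0.795, 0.321, -0.051], 'moment': [0.177, 0.028, 0.049], 'opening': 0.043, 'grip_force': 29.998}
yaw y 3.6447872159653287
```

step_arm([
  [0,0,-0.0028,-1,-1],
  [0,0,-0.0028,-1,-1],
])

```text
time_s: 33.55
eef_pos: [0.5847, 0.1664, 0.0472]
eef_rot: [-2.377, -2.053, -0.001]
contact_force: [2.1, 1.7, -0.5]
opening: 0.0434
grip_force: 30.0
```

```bash
python3 s.py
```

```text
{'time_s': 33.55, 'joint_pos': [0.221, 0.148, 1.481, 0.001, 1.512, 0.367], 'eef_pos': [0.585, 0.166, 0.047], 'contact_force': [2.149, 1.733, -0.459], 'moment': [0.172, -0.046, 0.025], 'opening': 0.043, 'grip_force': 29.997}
yaw y -8.359645077530669
```

step_arm([
  [0,0,-0.0028,-1,-1],
  [0,0,-0.0028,-1,-1],
])

```text
time_s: 33.8
eef_pos: [0.5848, 0.1663, 0.0468]
eef_rot: [-2.579, -1.794, -0.002]
contact_force: [1.0, 1.3, -1.2]
opening: 0.0432
grip_force: 30.0
```

```bash
python3 s.py
```

```text
{'time_s': 33.8, 'joint_pos': [0.221, 0.148, 1.482, 0.001, 1.511, 0.576], 'eef_pos': [0.585, 0.166, 0.047], 'contact_force': [0.956, 1.319, -1.164], 'moment': [0.184, -0.062, -0.008], 'opening': 0.043, 'grip_force': 29.997}
yaw y -20.361332287755285
```

step_arm([
  [0,0,-0.0028,-1,-1],
  [0,0,-0.0028,-1,-1],
])

```text
time_s: 34.05
eef_pos: [0.5849, 0.1664, 0.0465]
eef_rot: [-2.752, -1.514, -0.002]
contact_force: [1.1, 1.3, -0.6]
opening: 0.0433
grip_force: 30.0
```

```bash
python3 s.py
```

```text
{'time_s': 34.05, 'joint_pos': [0.221, 0.148, 1.482, 0.001, 1.51, 0.786], 'eef_pos': [0.585, 0.166, 0.047], 'contact_force': [1.069, 1.309, -0.623], 'moment': [0.109, -0.096, 0.01], 'opening': 0.043, 'grip_force': 29.997}
yaw y -32.357717947445394
```

step_arm([
  [0,0,-0.0028,-1,-1],
  [0,0,-0.0028,-1,-1],
])

```text
time_s: 34.3
eef_pos: [0.5849, 0.1663, 0.0462]
eef_rot: [-2.895, -1.218, -0.002]
contact_force: [1.0, 1.3, -0.7]
opening: 0.0432
grip_force: 30.0
```

```bash
python3 s.py
```

```text
{'time_s': 34.3, 'joint_pos': [0.221, 0.148, 1.482, 0.0, 1.51, 0.995], 'eef_pos': [0.585, 0.166, 0.046], 'contact_force': [1.003, 1.333, -0.712], 'moment': [0.167, -0.092, 0.052], 'opening': 0.043, 'grip_force': 29.997}
yaw y -44.36049356587367
```

step_arm([
  [0,0,-0.0028,-1,-1],
  [0,0,-0.0028,-1,-1],
])

```text
time_s: 34.55
eef_pos: [0.585, 0.1662, 0.0459]
eef_rot: [-3.007, -0.909, -0.002]
contact_force: [1.3, 0.6, 0.2]
opening: 0.0433
grip_force: 30.0
```

```bash
python3 s.py
```

```text
{'time_s': 34.55, 'joint_pos': [0.221, 0.148, 1.483, 0.0, 1.509, 1.204], 'eef_pos': [0.585, 0.166, 0.046], 'contact_force': [1.286, 0.642, 0.169], 'moment': [0.158, -0.13, 0.001], 'opening': 0.043, 'grip_force': 29.997}
yaw y -56.36689100177551
```

step_arm([
  [0,0,-0.0028,-1,-1],
  [0,0,-0.0028,-1,-1],
])

```text
time_s: 34.8
eef_pos: [0.585, 0.1662, 0.0456]
eef_rot: [-3.085, -0.59, -0.002]
contact_force: [1.9, 0.9, -0.3]
opening: 0.0433
grip_force: 30.0
```

```bash
python3 s.py
```

```text
{'time_s': 34.8, 'joint_pos': [0.221, 0.149, 1.483, 0.0, 1.508, 1.414], 'eef_pos': [0.585, 0.166, 0.046], 'contact_force': [1.901, 0.94, -0.262], 'moment': [0.19, -0.172, 0.034], 'opening': 0.043, 'grip_force': 29.998}
yaw y -68.36579857555964
```

step_arm([
  [0,0,-0.0028,-1,-1],
  [0,0,-0.0028,-1,-1],
])

```text
time_s: 35.05
eef_pos: [0.585, 0.1661, 0.0453]
eef_rot: [-3.13, -0.264, -0.002]
contact_force: [0.8, 0.0, 1.1]
opening: 0.0431
grip_force: 30.0
```

```bash
python3 s.py
```

```text
{'time_s': 35.05, 'joint_pos': [0.221, 0.149, 1.483, 0.0, 1.508, 1.623], 'eef_pos': [0.585, 0.166, 0.045], 'contact_force': [0.818, 0.019, 1.094], 'moment': [0.084, -0.067, 0.011], 'opening': 0.043, 'grip_force': 29.998}
yaw y -80.36824524360323
```

step_arm([
  [0,0,-0.0028,-1,-1],
  [0,0,-0.0028,-1,-1],
])

```text
time_s: 35.3
eef_pos: [0.5851, 0.1661, 0.0453]
eef_rot: [-3.14, 0.065, -0.003]
contact_force: [0.5, 0.5, 1.8]
opening: 0.0435
grip_force: 30.0
```

```bash
python3 s.py
```

```text
{'time_s': 35.3, 'joint_pos': [0.221, 0.149, 1.484, 0.0, 1.508, 1.833], 'eef_pos': [0.585, 0.166, 0.045], 'contact_force': [0.464, 0.521, 1.756], 'moment': [0.04, -0.057, 0.054], 'opening': 0.043, 'grip_force': 29.998}
yaw y -92.36657221206144
```

step_arm([
  [0,0,-0.001,-0.7,-1],
  [0,0,0,0,-1],
])

```text
time_s: 35.55
eef_pos: [0.5851, 0.166, 0.0452]
eef_rot: [-3.136, 0.174, -0.002]
contact_force: [1.9, -0.9, 1.2]
opening: 0.0435
grip_force: 30.0
```

```bash
python3 s.py
```

```text
{'time_s': 35.55, 'joint_pos': [0.221, 0.149, 1.484, -0.0, 1.508, 1.902], 'eef_pos': [0.585, 0.166, 0.045], 'contact_force': [1.856, -0.93, 1.165], 'moment': [0.065, -0.108, -0.086], 'opening': 0.043, 'grip_force': 30.001}
yaw y -96.34132049397122
```

step_arm([
  [0,0,-0.001,-0.7,-1],
  [0,0,-0.001,-0.7,-1],
])

```text
time_s: 35.8
eef_pos: [0.5851, 0.166, 0.0451]
eef_rot: [-3.115, 0.404, -0.003]
contact_force: [2.5, -0.5, 1.4]
opening: 0.0429
grip_force: 30.0
```

```bash
python3 s.py
```

```text
{'time_s': 35.8, 'joint_pos': [0.221, 0.149, 1.484, -0.0, 1.507, 2.049], 'eef_pos': [0.585, 0.166, 0.045], 'contact_force': [2.486, -0.469, 1.386], 'moment': [0.072, -0.194, 0.227], 'opening': 0.043, 'grip_force': 29.999}
yaw y -104.78583583987019
```

step_arm([
  [0,0,0,0,-1],
])

```text
time_s: 35.92
eef_pos: [0.5851, 0.1659, 0.0451]
eef_rot: [-3.115, 0.401, -0.002]
contact_force: [1.4, -0.9, 1.8]
opening: 0.043
grip_force: 30.0
```

```bash
python3 s.py
```

```text
{'time_s': 35.925, 'joint_pos': [0.22, 0.149, 1.484, -0.0, 1.507, 2.047], 'eef_pos': [0.585, 0.166, 0.045], 'contact_force': [1.409, -0.909, 1.84], 'moment': [0.133, -0.333, -0.133], 'opening': 0.043, 'grip_force': 30.001}
yaw y -104.67376424804165
```

step_arm([
  [0,0,0,-0.25,-1],
])

```text
time_s: 36.05
eef_pos: [0.5851, 0.1659, 0.0451]
eef_rot: [-3.11, 0.443, -0.002]
contact_force: [2.8, -0.5, 2.7]
opening: 0.0426
grip_force: 30.0
```

```bash
python3 s.py
```

```text
{'time_s': 36.05, 'joint_pos': [0.22, 0.149, 1.484, -0.0, 1.507, 2.074], 'eef_pos': [0.585, 0.166, 0.045], 'contact_force': [2.815, -0.474, 2.719], 'moment': [0.04, -0.332, 0.237], 'opening': 0.043, 'grip_force': 30.0}
yaw y -106.21282599887779
```

step_arm([
  [0,0,0,-0.2,-1],
])

```text
time_s: 36.17
eef_pos: [0.5851, 0.1659, 0.045]
eef_rot: [-3.105, 0.477, -0.002]
contact_force: [3.2, -1.0, 2.5]
opening: 0.0431
grip_force: 30.0
```

```bash
python3 s.py
```

```text
{'time_s': 36.175, 'joint_pos': [0.22, 0.149, 1.484, -0.0, 1.507, 2.096], 'eef_pos': [0.585, 0.166, 0.045], 'contact_force': [3.19, -1.022, 2.503], 'moment': [0.05, -0.439, 0.282], 'opening': 0.043, 'grip_force': 30.0}
yaw y -107.4790716055081
```

Finger-snug (0.28 N m, rising). Release and withdraw.

step_arm([
  [0,0,0,0,0.5],
  [0,0,0,0,0.5],
  [0,0,0,0,0.5],
  [0,0,0,0,0.5],
])

```text
time_s: 36.67
eef_pos: [0.5843, 0.1659, 0.0442]
eef_rot: [3.105, -0.477, -0.001]
contact_force: [0.1, 0.6, -0.4]
opening: 0.0655
grip_force: 0.0
```

step_arm([
  [0,0,0.3,0,0.5],
  [0,0,0.8,0,0.5],
  [0,0,0.9,0,0.5],
  [0,0,0.5,0,0.5],
  [0,0,0,0,0.5],
])

```text
time_s: 37.3
eef_pos: [0.5859, 0.1662, 0.1997]
eef_rot: [-3.102, 0.476, -0.012]
contact_force: [0.4, -0.7, -1.1]
opening: 0.0661
grip_force: 0.0
```

```bash
python3 s.py
python3 - <<'E'
from h import *
for n in ('wrist','scene'):
    c=imaging.capture(n)
    for t,z in (('ring_gauge',.061),('large_gauge',.02),('glue_brush',.01)):
        for d in imaging.outline_of(t,n):
            m=d['pixels'].astype(np.uint8); cn=max(cv2.findContours(m,0,1)[0],key=len).reshape(-1,2)
            W=np.array([at_z(c,q,z,n=='wrist')[:2] for q in cn]);(x,y),rr=cv2.minEnclosingCircle((W*1000).astype(np.float32))
            print(n,t,round(d['conf'],2),np.round(d['at']),round(x),round(y),round(rr))
E
```

```text
{'time_s': 37.3, 'joint_pos': [0.221, 0.105, 1.257, -0.0, 1.772, 2.096], 'eef_pos': [0.586, 0.166, 0.2], 'contact_force': [0.408, -0.72, -1.053], 'moment': [0.024, 0.191, -0.005], 'opening': 0.066, 'grip_force': 0.0}
yaw y -107.45466581669749
wrist ring_gauge 0.81 [274. 190.] 585 166 23
wrist ring_gauge 0.68 [384. 271.] 476 88 18
wrist large_gauge 0.67 [545. 104.] 601 -216 37
wrist glue_brush 0.81 [289.  80.] 701 103 92
scene ring_gauge 0.77 [251. 312.] 420 100 23
scene ring_gauge 0.72 [190. 274.] 578 168 24
scene glue_brush 0.79 [183. 241.] 696 108 87
```

The gauge is on the stud at the collar, circle radius 23 mm at (585,166) mm, and the fingers are clear. Handing in.

```bash
python3 -c "
from plant import r
print(r.finish_job())"
```

```text
the job is handed in; nothing more can be done
None
```

The small steel ring gauge is screwed down finger-snug on the collar (last turning moment 0.28 N m), released and handed in at about 37 s; the arm never went near the bystanders, the large gauge still read in its place, and the judge's verdict was not shown.

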